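# Free the camera carriage's brake and slide it to the focus stop

## Robot

A 7-joint arm with a two-finger parallel gripper is mounted at the origin on the work surface. World frame = base frame: x ahead of the robot, y to its left, z up, the work surface at z = 0. Lengths are in m, angles in rad, forces in N, time in s.
With the tool pointing down it reaches from about 0.4 to 0.875 m from the base axis. Payload 19.3 kg.
Tool frame: the origin (TCP) lies at the very end of the fingers, on their centre line; the grasp point (between the pads) lies 19 mm behind it; z points along the fingers, x is the direction in which the jaws open and shut, and the axes are right-handed (so a half turn about z gives the same grasp; the last joint's range is limited). The gripper opens to 85 mm and grips with 20 to 120 N. Pads are 22 mm wide; open, the fingers measure 114 mm over their backs; the gripper's body (76 mm by 85 mm) begins 54 mm behind the grasp point. The pads swing forward as they close: fully open they stand 13 mm farther back than shut.
Start: joints at [-1.391, 0.521, -0.036, 1.599, 0.021, 1.021, -0.113], TCP at [0.155, 0.606, 0.231] pointing down, gripper open.
Joint ranges: [-2.91, 2.91], [-0.3, 2.13], [-1.5, 1.42], [0.17, 2.43], [-1.26, 4.41], [0.16, 1.93], [-2.52, 2.52]. Speed limits (rad/s): [1.89, 1.89, 2.39, 2.39, 3.01, 3.01, 3.01].

## Interface

Orientations are given as [roll, pitch, yaw] about the fixed x, y, z axes, in that order (R = Rz(yaw) Ry(pitch) Rx(roll)).
In Python, from workcell import bot gives the robot as it stands.
- The arm moves only by the tool jog_arm, never from a script. Its argument "increments" is a list of rows, each an object of numbers: "wx", "wy", "wz": the turn, a rotation vector about the tool's x, y, z in degrees; "x", "y", "z": the shift along the tool's x, y, z in cm; "claw": the opening in per cent of the stroke, from 0 (shut) to 100 (fully open). A call has 1 to 10 rows; each row is the pose to reach, as a shift and turn from the pose measured when the call began, along the tool's axes at that moment; what a row does not reach only later rows make up. A row lasts 1/8 s, in which the tool goes at most 62.5 mm and 10.7 degrees, less where a joint would pass 70% of its speed; a pose out of reach is approached as far as the arm can. A call with a gripper value outside its range is refused whole. The fingers move at their own pace and stop on an object; "squeeze" is the grip in N (left out, the last holds). Time passes only in rows, so rows that repeat a pose let the fingers close. It gives the time, the measured TCP pose, the force and the opening at its end, in the units of the state.
- bot.observe(): the state, without advancing time (a new reading comes with each control period).
- bot.grab_frame(name): name is "scene" or "top"; returns a dict with "pixels" (384x512x3 uint8, red, green, blue), "fov_y" (degrees; the focal length in pixels is half the picture's height over the tangent of half this angle, whatever the lens; pixels are square), "cx", "cy" (the principal point, pixels), "origin" and "orientation" of the camera in the world. Camera axes: x right, y down, z forward; pixel columns grow to the right and rows downward; lengths in m; the calibration is good to about 2 mm. A picture is of the moment at which its call begins. There is no depth.
- bot.job_done(): hands the job in, once; it reports no verdict.
The state is a dict: "clock": time; "qpos": joint angles; "qd": joint speeds; "joint_efforts": joint torques, N m; "position": TCP position; "tool_rot": TCP orientation; "force": force on the tool from outside, world axes, zero at the start; "moment": the same for the moment, N m; "grip_width": finger opening in m.
Only numpy, scipy, OpenCV 4.12 (cv2) and the standard library are available. Lean on these libraries where they do the work, as an engineer would, in place of code of your own. Each camera call takes 0.05 s, during which the arm holds its last target.

## Task

Press down the green brake pad in the middle of the camera carriage to free it, and only then, with the pad kept down, push the carriage along its rail until it sits against the orange focus stop; then let the pad come up so that the brake holds it there. Do it with the fingertips on the pad: do not force the carriage along with its brake on, touch the white camera, shift the orange stop, or pick up or disturb anything standing around.

Things in the scene. Friction and masses are not known exactly. Their poses are not given: they have to be found in the camera images.
- rail: Inspection rail, fixed: a white board 180 x 480 mm, 12 mm thick, with an aluminium rail 48 mm wide and 460 mm long on it. Origin on the work surface under the middle of the rail; its +y runs along the rail, the way the carriage must go, towards the dark steel sample stage at the rail's end; z up. The board reaches from x = -50 to +130 mm. It stands anywhere turned up to 0.45 rad.
- pad_top (a point): Centre of the top of the green brake pad (44 x 44 mm, 58 mm above the work surface with the brake on), in the middle of the carriage. Grey ridges 7 mm thick and 10 mm higher than the unpressed pad stand across the rail at 25 mm on either side of the pad's centre along the rail, so a fingertip in this well cannot slip off along the rail; across the rail the well is open. The point's y axis runs along the rail as rail's does. The point goes down with the pad.
- brake (a joint): Travel of the green pad, m: 0 up (brake on), 0.006 fully down. Sprung: it starts to move at about 8 N and is fully down at about 11 N; any value above about 0.001 frees the carriage. With the pad up a rubber shoe holds the carriage with about 10 to 15 N of friction. It springs back up by itself.
- carriage (a joint): Position of the carriage along the rail, m, growing towards the orange stop. The carriage is grey, 60 mm wide, 170 mm long, its deck 46 mm above the work surface; it bears a black cover (60 mm high) at its rear, the pad in its middle and the camera at its front. Freed, it slides with 1 to 2 N and stays where it is left. It starts 45 to 160 mm short of the stop.
- nose (a point): Point on the middle of the carriage's front face (its end towards the stop), 46 mm above the work surface, 85 mm ahead of the pad's centre. y axis along the rail.
- stop (a joint): Position of the orange stop's clamp along the rail, m, growing away from the carriage. The clamp slips only above about 35 N.
- stop_face (a point): Middle of the face of the orange stop that the carriage comes up against (block 66 mm wide, 16 mm thick along the rail, top 58 mm above the work surface, a black clamp screw at its side), 46 mm above the work surface. y axis along the rail. The carriage is home when nose meets this point.
- camera: White camera on the front of the carriage, 46 mm wide, 36 mm long, top 96 mm above the work surface, its rear face 44 mm ahead of the pad's centre; a black lens looks forward, over the stop. Not to be touched. Origin at the centre of its underside, 46 mm above the work surface, 62 mm ahead of the pad's centre.
- vial: Amber vial with white cap, 24 mm across, 50 mm high, loose on the dark sample stage (top 50 mm above the work surface) at the rail's end, 190 mm from the middle of the rail. Origin at the centre of its underside. Leave alone.
- spare_a: Amber vial with blue cap, 24 mm across, 50 mm high, standing loose on the board beside the rail. Origin under its centre. Leave alone.
- spare_b: Amber vial with red cap, 24 mm across, 50 mm high, standing loose on the board beside the rail. Origin under its centre. Leave alone.
- marker: Black and blue marker, 12 x 130 x 12 mm, lying on the board beside the rail. Origin at its underside. Leave alone.
- tip_box: Box of pipette tips, clear with orange top, 85 x 120 x 57 mm, on the bench to the robot's left. Origin under its centre. Leave alone.
- wash: White bottle, 64 mm across, 130 mm high, on the bench to one side of the rail. Origin under its centre. Leave alone.
- beaker: Glass beaker, 80 mm across, 100 mm high, on the bench to one side of the rail. Origin under its centre. Leave alone.
- rotor_lid: Black round rotor lid, 90 mm across, 24 mm high, on the bench to the robot's right. Origin under its centre. Leave alone.

How it is judged:
On the way, in this order (a step that is already met when the one before it is completed fails the run):
1. the pad is pressed down, the carriage still within 8 mm of its start (value of joint brake above 0.0015 m and distance of nose from where it was at the start of the episode below 0.008 m), for 0.1 s.
2. the carriage comes up to the orange stop with the pad held down (horizontal distance between nose and stop_face below 0.003 m and value of joint brake above 0.001 m), for 0.1 s.
At the end, for the whole second after the job is handed in: The carriage's front is within 3 mm of the orange stop, at rest, the pad is up (within 1 mm: brake on), and the stop is within 4 mm of where it was (horizontal distance between nose and stop_face below 0.003 m and value of joint brake below 0.001 m and distance of stop_face from where it was at the start of the episode below 0.004 m and linear speed of vial below 0.02 m/s and velocity of joint carriage between -0.005 and 0.005 m/s); the robot touches nothing.
It fails at once if the carriage is forced along, over 4 mm, with its brake on (value of joint brake below 0.0008 m and velocity of joint carriage above 0.008 m/s and distance of nose from where it was at the start of the episode above 0.004 m and horizontal distance between nose and stop_face above 0.004 m).
It fails at once if the camera is touched (over 2 N) (contact force between any of the fingers, the arm and camera above 2 N).
It fails at once if the orange stop is shifted by more than 4 mm (distance of stop_face from where it was at the start of the episode above 0.004 m).
It fails at once if something standing around is lifted, carried or pushed more than 12 mm (distance of any of vial, spare_a, spare_b, marker, tip_box, wash, beaker, rotor_lid from where it was at the start of the episode above 0.012 m).
It also fails if it takes over 32 s, if anything falls off the work surface, if the arm or the gripper's body presses on something with over 40 N, if the wrist force passes 120 N, or if a joint passes its speed limit or range.

## Working session

There is one attempt and no reset: what is moved stays moved. The work goes in short steps, Python scripts to look and compute and a tool call to move; the robot and the scene stay as the last step left them, time stands still between calls to the robot, and variables do not carry over. Pictures are saved under pics/ and viewed, and the job is handed in when it is done.

Besides the shell and the picture viewer there is one more tool, called after ">>>" as name([rows], argument=value, ...), one row to a line, values as JSON. jog_arm: Moves the arm, as the interface text tells. Its arguments: {"type":"object","properties":{"increments":{"type":"array","items":{"type":"object","properties":{"wx":{"type":"number"},"wy":{"type":"number"},"wz":{"type":"number"},"x":{"type":"number"},"y":{"type":"number"},"z":{"type":"number"},"claw":{"type":"number"}}}},"squeeze":{"type":"number"}},"required":["increments"]}

```bash
mkdir -p pics; ls; cat > h.py <<'E'
import numpy as np, cv2
from workcell import bot
from scipy.spatial.transform import Rotation as R
def grab(n,f):
    d=bot.grab_frame(n); cv2.imwrite('pics/'+f,cv2.cvtColor(d['pixels'],cv2.COLOR_RGB2BGR)); return d
def cam(d):
    o=np.array(d['orientation'],float)
    Rm=o if o.shape==(3,3) else (R.from_euler('xyz',o).as_matrix() if o.size==3 else R.from_quat(o).as_matrix())
    f=d['pixels'].shape[0]/2/np.tan(np.radians(d['fov_y'])/2)
    return Rm,f,np.array(d['origin'])
def plane(d,u,v,z):
    Rm,f,o=cam(d); r=Rm@np.array([(u-d['cx'])/f,(v-d['cy'])/f,1]); return o+r*(z-o[2])/r[2]
def proj(d,p):
    Rm,f,o=cam(d); q=Rm.T@(np.array(p)-o); return q[0]/q[2]*f+d['cx'],q[1]/q[2]*f+d['cy']
E
python3 - <<'E'
from h import *
for n in('scene','top'):
    d=grab(n,n+'0.png'); print(n,{k:d[k] for k in d if k!='pixels'})
print(bot.observe())
E
```

```text
pics
scene {'fov_y': 55.29277998863833, 'cx': 253.28607273390412, 'cy': 190.02286634496443, 'origin': array([1.11549967, 0.85667688, 0.73403556]), 'orientation': array([-2.14557367, -0.00455171,  2.50313784])}
top {'fov_y': 43.13178183445079, 'cx': 263.7757565969007, 'cy': 193.33024325858557, 'origin': array([0.14744275, 0.03039098, 1.80780323]), 'orientation': array([-2.93053082, -0.00505355, -1.54094536])}
{'clock': 0.1, 'qpos': array([-1.39121705,  0.52198792, -0.03629988,  1.59993757,  0.02121759,
        1.02110664, -0.11281326]), 'qd': array([-0.00036304, -0.0016436 ,  0.00052928, -0.002629  ,  0.00137154,
        0.00081416, -0.00031845]), 'joint_efforts': array([ 3.46575129e-03, -9.28486633e+01,  1.98388383e+00, -3.70531476e+01,
        1.82168721e-02,  5.22522081e-03, -2.00315498e-05]), 'position': array([0.15447266, 0.60529912, 0.23076753]), 'tool_rot': array([3.14149028e+00, 1.04927863e-03, 1.32097781e+00]), 'force': array([-0.02968878,  0.22583669,  0.5639477 ]), 'moment': array([-0.00854598,  0.00459808, -0.03206445]), 'grip_width': 0.0854926899513692}
```

View pics/scene0.png

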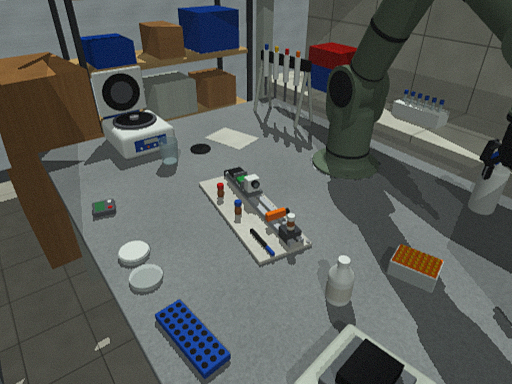

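View pics/top0.png

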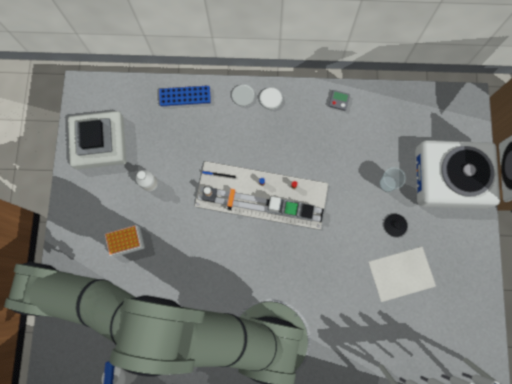

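```bash
cat > m.py <<'E'
from h import *
import sys
def blobs(d,lo,hi,roi,z,name,minA=15):
    hsv=cv2.cvtColor(d['pixels'],cv2.COLOR_RGB2HSV); m=cv2.inRange(hsv,np.array(lo),np.array(hi))
    k=np.zeros_like(m); x0,y0,x1,y1=roi; k[y0:y1,x0:x1]=m[y0:y1,x0:x1]
    n,l,s,c=cv2.connectedComponentsWithStats(k)
    for i in range(1,n):
        if s[i,4]>=minA: print(name,c[i].round(1),s[i],plane(d,*c[i],z).round(4))
E
python3 - <<'E'
from m import *
t=grab('top','t1.png'); s=grab('scene','s1.png')
R1=(190,155,340,235); R2=(190,155,320,270)
for d,r,n in((t,R1,'top'),(s,R2,'scene')):
    print(n)
    blobs(d,(45,100,50),(80,255,255),r,.058,'green')
    blobs(d,(5,150,120),(18,255,255),r,.058,'orange')
    blobs(d,(0,0,170),(180,40,255),r,.012,'white',30)
    x0,y0,x1,y1=r
    cv2.imwrite('pics/c_%s.png'%n,cv2.resize(cv2.cvtColor(d['pixels'][y0:y1,x0:x1],cv2.COLOR_RGB2BGR),None,fx=5,fy=5,interpolation=cv2.INTER_CUBIC))
E
```

```text
top
green [290.9 207.9] [285 202  13  13 135] [ 0.4709 -0.0682  0.058 ]
orange [230.7 198.1] [228 190   6  17  61] [0.5008 0.1536 0.058 ]
white [265.7 185.1] [ 201  162  127   50 2577] [0.5644 0.0265 0.012 ]
white [206.7 190.3] [204 188   6   6  31] [0.5374 0.249  0.012 ]
white [241.1 211.6] [196 200  93  23 429] [0.4598 0.1157 0.012 ]
white [250.1 205.8] [235 202  29   9 113] [0.4829 0.0827 0.012 ]
white [308.  224.3] [295 220  26   9  93] [ 0.4192 -0.1357  0.012 ]
scene
green [240.1 178.3] [236 175  11   9  50] [ 0.483  -0.0692  0.058 ]
orange [275.8 213.6] [266 207  20  14 161] [0.5149 0.169  0.058 ]
white [251.3 177. ] [245 174  14   7  66] [ 0.3997 -0.1147  0.012 ]
white [242.8 220.4] [ 200  176   86   86 1783] [0.5829 0.0878 0.012 ]
white [267.5 202.5] [260 195  17  16 111] [0.4561 0.0559 0.012 ]
white [261.6 208.8] [258 203   9  11  41] [0.495  0.0731 0.012 ]
white [291. 215.] [288 213   7   5  31] [0.4385 0.1576 0.012 ]
white [303.9 238.8] [301 233   7  13  35] [0.4865 0.2703 0.012 ]
```

View pics/c_top.png

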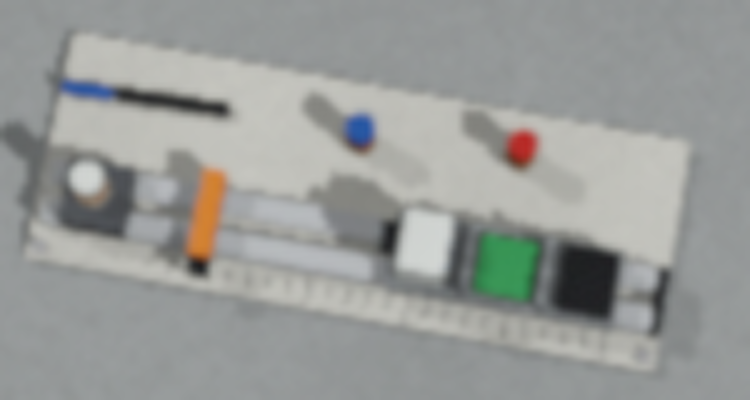

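View pics/c_scene.png

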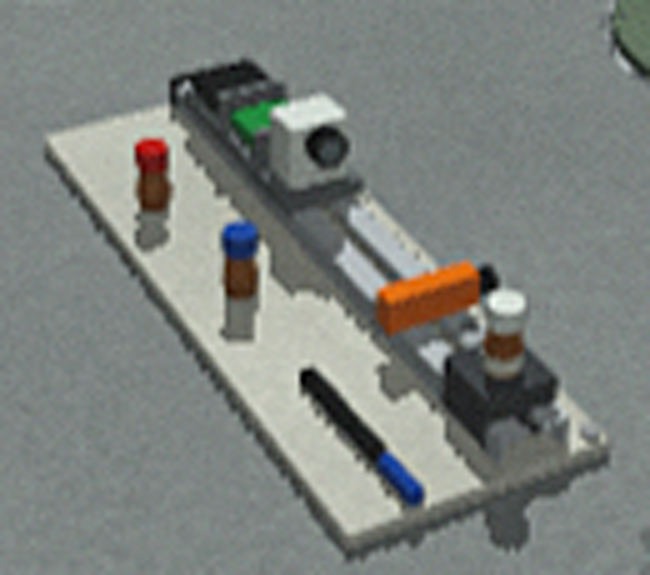

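```bash
cat >> m.py <<'E'
def jog(target,yaw):
    s=bot.observe(); Rt=R.from_euler('xyz',s['tool_rot']); 
    d=Rt.inv().apply(np.array(target)-s['position'])*100
    rv=(Rt.inv()*R.from_euler('xyz',[np.pi,0,yaw])).as_rotvec(degrees=True)
    return d.round(2),rv.round(2)
E
python3 - <<'E'
from m import *
t=bot.grab_frame('top'); s=bot.grab_frame('scene')
def C(l,r): return [(x/5+r[0],y/5+r[1]) for x,y in l]
P=[plane(t,u,v,.012)for u,v in C([(72,32),(690,140),(658,370),(25,258)],(190,155))]
P2=[plane(s,u,v,.012)for u,v in C([(345,552-12),(45,138),(607,440)],(190,155))]
for p in P+P2: print(p.round(4))
for a,b in((1,0),(2,3)):
    e=P[a]-P[b]; print(np.linalg.norm(e),np.arctan2(e[0],-e[1])*1)
e=P2[0]-P2[1];print(np.linalg.norm(e),np.arctan2(-e[0],e[1]))
# green rect with subpixel, camera top
g=cv2.inRange(cv2.cvtColor(t['pixels'],cv2.COLOR_RGB2HSV),(45,100,50),(80,255,255))
m=cv2.moments(g[195:225,280:300],True); print(m['m10']/m['m00']+280,m['m01']/m['m00']+195)
# triangulate green centroid
def tri(u1,u2):
    A=[];b=[]
    for d,(u,v) in((t,u1),(s,u2)):
        Rm,f,o=cam(d); r=Rm@np.array([(u-d['cx'])/f,(v-d['cy'])/f,1]); r/=np.linalg.norm(r); M=np.eye(3)-np.outer(r,r); A.append(M);b.append(M@o)
    return np.linalg.lstsq(np.vstack(A),np.hstack(b),rcond=None)[0]
print('tri stop approx',tri((230.7,197.5),(275.5,211)))
for yaw in (-.14,): 
  for p in((.40,.36,.231),(.47,-.07,.15)): print(p,jog(p,yaw))
E
```

```text
[0.6504 0.264  0.012 ]
[ 0.58  -0.21   0.012]
[ 0.4032 -0.1865  0.012 ]
[0.4734 0.2895 0.012 ]
[0.6575 0.2716 0.012 ]
[ 0.5818 -0.1972  0.012 ]
[0.4816 0.2973 0.012 ]
0.4791430778625658 -0.14738638539236967
0.48113968251775535 -0.14643173735625953
0.4748730138828749 -0.16000476194969193
290.9111111111111 207.93333333333334
tri stop approx [0.50366219 0.154128   0.05441886]
(0.4, 0.36, 0.231) (array([-1.772e+01,  2.986e+01,  2.000e-02]), array([2.000e-02, 1.000e-02, 8.371e+01]))
(0.47, -0.07, 0.15) (array([-57.65,  47.27,   8.13]), array([2.000e-02, 1.000e-02, 8.371e+01]))
```

```bash
python3 - <<'E'
from m import *
s=bot.observe();p=s['position']
a0=np.arctan2(p[1],p[0]);r0=np.hypot(p[0],p[1]);pe=(.471,-.068);a1=np.arctan2(pe[1],pe[0]);r1=np.hypot(*pe)
for k in np.linspace(0,1,11)[1:]:
    a=a0+k*(a1-a0);r=r0+k*(r1-r0)
    d,w=jog((r*np.cos(a),r*np.sin(a),.231),-.147)
    print(d,(w*k).round(1))
E
```

```text
[-2.14  8.9   0.01] [0.  0.  8.4]
[-5.520e+00  1.718e+01  1.000e-02] [ 0.   0.  16.8]
[-9.980e+00  2.468e+01  1.000e-02] [ 0.   0.  25.2]
[-1.539e+01  3.125e+01  2.000e-02] [ 0.   0.  33.6]
[-2.156e+01  3.679e+01  2.000e-02] [ 0.   0.  42.1]
[-2.832e+01  4.122e+01  2.000e-02] [ 0.   0.  50.5]
[-3.547e+01  4.449e+01  2.000e-02] [ 0.   0.  58.9]
[-4.283e+01  4.659e+01  3.000e-02] [ 0.   0.  67.3]
[-5.021e+01  4.752e+01  3.000e-02] [ 0.   0.  75.7]
[-5.744e+01  4.732e+01  3.000e-02] [ 0.   0.  84.1]
```

>>> jog_arm([
  {"x": -0.9, "y": 4.6, "wz": 4.2, "claw": 0},
  {"x": -2.1, "y": 8.9, "wz": 8.4, "claw": 0},
  {"x": -3.7, "y": 13.1, "wz": 12.6, "claw": 0},
  {"x": -5.5, "y": 17.2, "wz": 16.8, "claw": 0},
  {"x": -7.6, "y": 21.0, "wz": 21.0, "claw": 0},
  {"x": -10.0, "y": 24.7, "wz": 25.2, "claw": 0},
  {"x": -12.6, "y": 28.1, "wz": 29.4, "claw": 0},
  {"x": -15.4, "y": 31.2, "wz": 33.6, "claw": 0},
  {"x": -18.4, "y": 34.1, "wz": 37.8, "claw": 0},
  {"x": -21.6, "y": 36.8, "wz": 42.1, "claw": 0},
], squeeze=40)

```text
schema error: expected keys wx, wy, wz, x, y, z, claw
```

```bash
python3 - <<'E'
from m import *
s=bot.observe();p=s['position'];print(p,s['tool_rot'],s['grip_width'],s['force'],s['clock'],s['qpos'].round(2))
a0=np.arctan2(p[1],p[0]);r0=np.hypot(p[0],p[1]);pe=(.471,-.068);a1=np.arctan2(pe[1],pe[0]);r1=np.hypot(*pe)
for k in np.linspace(0,1,9)[1:]:
    a=a0+k*(a1-a0);r=r0+k*(r1-r0)
    d,w=jog((r*np.cos(a),r*np.sin(a),.231),-.147)
    print(d,(w*k).round(1))
E
```

```text
[0.15451888 0.60550555 0.23109681] [3.14153824e+00 3.42470211e-04 1.32098269e+00] 0.08519164343915347 [ 0.33713978 -0.23631181 -1.12211494] 0.3 [-1.39  0.52 -0.04  1.6   0.02  1.02 -0.11]
[-2.880e+00  1.104e+01  1.000e-02] [ 0.   0.  10.5]
[-7.620e+00  2.104e+01  1.000e-02] [ 0.  0. 21.]
[-1.396e+01  2.970e+01  2.000e-02] [ 0.   0.  31.5]
[-2.156e+01  3.679e+01  2.000e-02] [ 0.   0.  42.1]
[-3.007e+01  4.215e+01  2.000e-02] [ 0.   0.  52.6]
[-3.914e+01  4.569e+01  3.000e-02] [ 0.   0.  63.1]
[-4.838e+01  4.739e+01  3.000e-02] [ 0.   0.  73.6]
[-5.744e+01  4.732e+01  3.000e-02] [ 0.   0.  84.1]
```

All seven keys are needed.

>>> jog_arm([
  {"wx": 0, "wy": 0, "wz": 4.2, "x": -0.9, "y": 4.6, "z": 0, "claw": 0},
  {"wx": 0, "wy": 0, "wz": 8.4, "x": -2.1, "y": 8.9, "z": 0, "claw": 0},
  {"wx": 0, "wy": 0, "wz": 12.6, "x": -3.7, "y": 13.1, "z": 0, "claw": 0},
  {"wx": 0, "wy": 0, "wz": 16.8, "x": -5.5, "y": 17.2, "z": 0, "claw": 0},
  {"wx": 0, "wy": 0, "wz": 21.0, "x": -7.6, "y": 21.0, "z": 0, "claw": 0},
  {"wx": 0, "wy": 0, "wz": 25.2, "x": -10.0, "y": 24.7, "z": 0, "claw": 0},
  {"wx": 0, "wy": 0, "wz": 29.4, "x": -12.6, "y": 28.1, "z": 0, "claw": 0},
  {"wx": 0, "wy": 0, "wz": 33.6, "x": -15.4, "y": 31.2, "z": 0, "claw": 0},
  {"wx": 0, "wy": 0, "wz": 37.8, "x": -18.4, "y": 34.1, "z": 0, "claw": 0},
  {"wx": 0, "wy": 0, "wz": 42.1, "x": -21.6, "y": 36.8, "z": 0, "claw": 0},
], squeeze=40)

```text
clock: 1.55
position: [0.4583, 0.304, 0.2312]
tool_rot: [3.141, 0.0, 0.584]
force: [-0.2, 0.2, 1.1]
grip_width: -0.0
```

```bash
python3 - <<'E'
from m import *
s=bot.observe();p=s['position'];print(p,s['tool_rot'],s['grip_width'],s['force'],s['clock'],s['qpos'].round(2))
a0=np.arctan2(p[1],p[0]);r0=np.hypot(p[0],p[1]);pe=(.471,-.068);a1=np.arctan2(pe[1],pe[0]);r1=np.hypot(*pe)
for k in np.linspace(0,1,10)[1:]:
    a=a0+k*(a1-a0);r=r0+k*(r1-r0)
    d,w=jog((r*np.cos(a),r*np.sin(a),.231),-.147)
    print(d,(w*k).round(1))
E
```

```text
[0.45828018 0.30399849 0.23122071] [3.14132314e+00 1.18781597e-04 5.83741094e-01] -2.0806284007323234e-05 [-0.17865263  0.167249    1.09379829] 1.55 [-0.85  0.41  0.21  1.81 -0.11  0.93 -0.01]
[-0.99  4.39  0.02] [0.  0.  4.7]
[-2.33  8.61  0.02] [0.  0.  9.3]
[-3.99 12.65  0.03] [ 0.  0. 14.]
[-5.95 16.47  0.03] [ 0.   0.  18.6]
[-8.19 20.07  0.03] [ 0.   0.  23.3]
[-10.69  23.4    0.03] [ 0.   0.  27.9]
[-13.41  26.47   0.03] [ 0.   0.  32.6]
[-16.34  29.26   0.03] [ 0.   0.  37.2]
[-1.944e+01  3.174e+01  3.000e-02] [ 0.   0.  41.9]
```

>>> jog_arm([
  {"wx": 0, "wy": 0, "wz": 4.7, "x": -1.0, "y": 4.4, "z": 0, "claw": 0},
  {"wx": 0, "wy": 0, "wz": 9.3, "x": -2.3, "y": 8.6, "z": 0, "claw": 0},
  {"wx": 0, "wy": 0, "wz": 14, "x": -4.0, "y": 12.6, "z": 0, "claw": 0},
  {"wx": 0, "wy": 0, "wz": 18.6, "x": -6.0, "y": 16.5, "z": 0, "claw": 0},
  {"wx": 0, "wy": 0, "wz": 23.3, "x": -8.2, "y": 20.1, "z": 0, "claw": 0},
  {"wx": 0, "wy": 0, "wz": 27.9, "x": -10.7, "y": 23.4, "z": 0, "claw": 0},
  {"wx": 0, "wy": 0, "wz": 32.6, "x": -13.4, "y": 26.5, "z": 0, "claw": 0},
  {"wx": 0, "wy": 0, "wz": 37.2, "x": -16.3, "y": 29.3, "z": 0, "claw": 0},
  {"wx": 0, "wy": 0, "wz": 41.9, "x": -19.4, "y": 31.7, "z": 2, "claw": 0},
  {"wx": 0, "wy": 0, "wz": 41.9, "x": -19.4, "y": 31.7, "z": 4, "claw": 0},
])

```text
clock: 2.8
position: [0.4704, -0.0699, 0.1912]
tool_rot: [3.141, -0.001, -0.153]
force: [-0.7, 0.8, -0.4]
grip_width: 0.0002
```

```bash
python3 - <<'E'
from m import *
s=bot.observe();p=s['position'];print(p,s['tool_rot'],s['force'],s['clock'],s['qpos'].round(2))
d=grab('scene','s2.png')
cv2.imwrite('pics/s2c.png',cv2.resize(cv2.cvtColor(d['pixels'][100:280,170:340],cv2.COLOR_RGB2BGR),None,fx=3.3,fy=3.3,interpolation=cv2.INTER_CUBIC))
print(jog((.471,-.068,.085),-.147))
E
```

```text
[ 0.47041098 -0.06994726  0.191225  ] [ 3.14100432e+00 -9.66299335e-04 -1.52679903e-01] [-0.71605489  0.84177758 -0.40225736] 2.8 [-0.34  0.37  0.47  2.04 -0.24  0.77  0.12]
(array([ 0.12, -0.06, 10.4 ]), array([ 0.05,  0.11, -0.16]))
```

View pics/s2c.png

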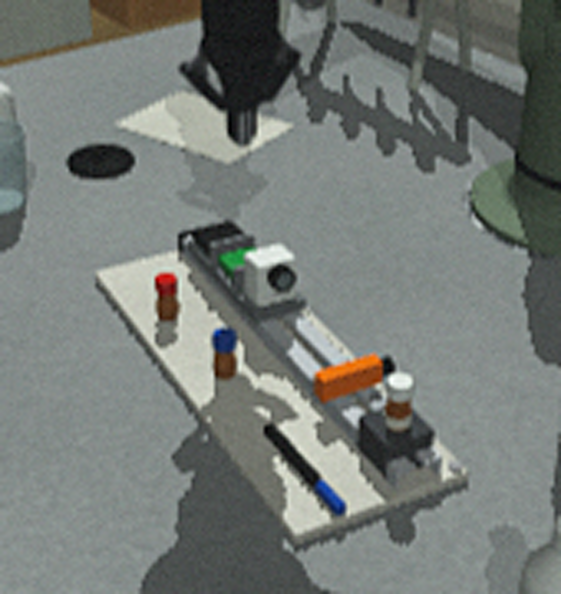

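The fingertips hang at about (244,142), directly above the pad at (242,179). The camera, vials and stop are undisturbed, so I'm lowering.

>>> jog_arm([
  {"wx": 0, "wy": 0, "wz": 0, "x": 0.1, "y": 0, "z": 4, "claw": 0},
  {"wx": 0, "wy": 0, "wz": -0.2, "x": 0.1, "y": -0.05, "z": 8, "claw": 0},
  {"wx": 0, "wy": 0, "wz": -0.2, "x": 0.1, "y": -0.05, "z": 10.4, "claw": 0},
  {"wx": 0, "wy": 0, "wz": -0.2, "x": 0.1, "y": -0.05, "z": 11.2, "claw": 0},
  {"wx": 0, "wy": 0, "wz": -0.2, "x": 0.1, "y": -0.05, "z": 11.2, "claw": 0},
])

```text
clock: 3.48
position: [0.471, -0.068, 0.0774]
tool_rot: [3.141, 0.002, -0.146]
force: [-0.4, 0.2, 0.8]
grip_width: 0.0002
```

```bash
python3 - <<'E'
from m import *
s=bot.observe();p=s['position'];print(p,s['tool_rot'],s['force'],s['clock'],s['qpos'].round(2))
d=grab('scene','s3.png'); print(proj(d,p))
cv2.imwrite('pics/s3c.png',cv2.resize(cv2.cvtColor(d['pixels'][130:230,190:290],cv2.COLOR_RGB2BGR),None,fx=6,fy=6,interpolation=cv2.INTER_CUBIC))
print(jog((.471,-.068,.055),-.147))
E
```

```text
[ 0.47096915 -0.067996    0.07737205] [ 3.14087038e+00  1.80926499e-03 -1.46030092e-01] [-0.36310252  0.16845023  0.8227465 ] 3.475 [-0.24  0.57  0.34  2.12 -0.38  0.51  0.24]
(np.float64(243.01941275558642), np.float64(172.72105298323459))
(array([-0.02, -0.01,  2.28]), array([0.03, 0.06, 0.05]))
```

View pics/s3c.png

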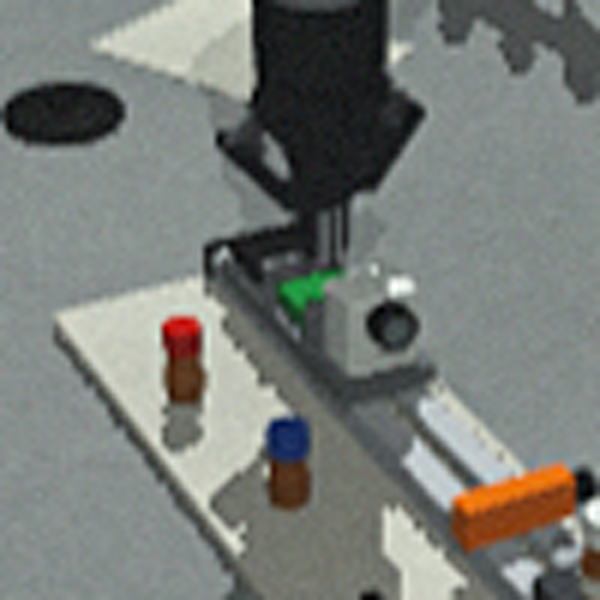

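The fingertips, projected at (243,173), sit over the pad and clear of the camera behind it. Now I'm pressing gently.

>>> jog_arm([
  {"wx": 0, "wy": 0, "wz": 0, "x": 0, "y": 0, "z": 1.0, "claw": 0},
  {"wx": 0, "wy": 0, "wz": 0, "x": 0, "y": 0, "z": 1.7, "claw": 0},
  {"wx": 0, "wy": 0, "wz": 0, "x": 0, "y": 0, "z": 2.0, "claw": 0},
  {"wx": 0, "wy": 0, "wz": 0, "x": 0, "y": 0, "z": 2.2, "claw": 0},
  {"wx": 0, "wy": 0, "wz": 0, "x": 0, "y": 0, "z": 2.3, "claw": 0},
  {"wx": 0, "wy": 0, "wz": 0, "x": 0, "y": 0, "z": 2.3, "claw": 0},
])

```text
clock: 4.28
position: [0.4712, -0.068, 0.0549]
tool_rot: [3.141, 0.001, -0.146]
force: [-2.1, 1.1, 9.1]
grip_width: -0.0002
```

```bash
python3 - <<'E'
from m import *
s=bot.observe();p=s['position'];print(p,s['tool_rot'],s['force'],s['clock'])
d=grab('scene','s4.png')
cv2.imwrite('pics/s4c.png',cv2.resize(cv2.cvtColor(d['pixels'][130:230,190:290],cv2.COLOR_RGB2BGR),None,fx=6,fy=6,interpolation=cv2.INTER_CUBIC))
print(jog((.471,-.068,.0535),-.147))
E
```

```text
[ 0.47118294 -0.06799847  0.05493232] [ 3.14127916e+00  1.07642873e-03 -1.46170781e-01] [-2.06075404  1.11911818  9.14685681] 4.275
(array([-0.01,  0.  ,  0.14]), array([0.02, 0.07, 0.05]))
```

View pics/s4c.png

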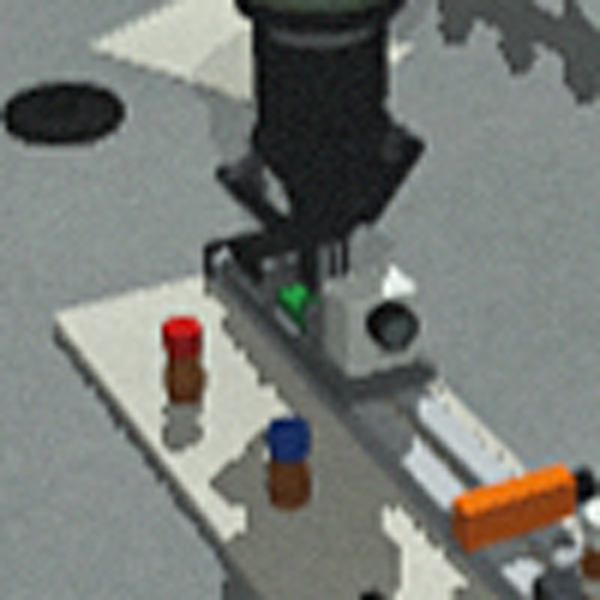

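The force is 9.1 N at z = 54.9 mm, which means the pad is about 3 mm down and the brake is free. I'm pressing a bit deeper and starting to slide.

>>> jog_arm([
  {"wx": 0, "wy": 0, "wz": 0, "x": 0, "y": 0, "z": 0.15, "claw": 0},
  {"wx": 0, "wy": 0, "wz": 0, "x": 0, "y": 0, "z": 0.15, "claw": 0},
  {"wx": 0, "wy": 0, "wz": 0, "x": 0, "y": -0.2, "z": 0.15, "claw": 0},
  {"wx": 0, "wy": 0, "wz": 0, "x": 0, "y": -0.5, "z": 0.15, "claw": 0},
  {"wx": 0, "wy": 0, "wz": 0, "x": 0, "y": -0.9, "z": 0.15, "claw": 0},
  {"wx": 0, "wy": 0, "wz": 0, "x": 0, "y": -1.4, "z": 0.15, "claw": 0},
  {"wx": 0, "wy": 0, "wz": 0, "x": 0, "y": -1.9, "z": 0.15, "claw": 0},
  {"wx": 0, "wy": 0, "wz": 0, "x": 0, "y": -2.3, "z": 0.15, "claw": 0},
  {"wx": 0, "wy": 0, "wz": 0, "x": 0, "y": -2.5, "z": 0.15, "claw": 0},
  {"wx": 0, "wy": 0, "wz": 0, "x": 0, "y": -2.5, "z": 0.15, "claw": 0},
])

```text
clock: 5.58
position: [0.4749, -0.0431, 0.0537]
tool_rot: [3.142, 0.001, -0.146]
force: [-1.8, 1.5, 8.7]
grip_width: -0.0001
```

```bash
python3 - <<'E'
from m import *
s=bot.observe();p=s['position'];print(p,s['tool_rot'],s['force'],s['clock'])
d=grab('scene','s5.png')
cv2.imwrite('pics/s5c.png',cv2.resize(cv2.cvtColor(d['pixels'][130:230,200:300],cv2.COLOR_RGB2BGR),None,fx=6,fy=6,interpolation=cv2.INTER_CUBIC))
u=np.array([.1465,.989]); q=np.array([.471,-.068]); print('lateral/along',np.array([.989,-.1465])@(p[:2]-q),u@(p[:2]-q))
e=q+.12*u; print(jog((*e,.0535),-.147))
E
```

```text
[ 0.47494536 -0.04309618  0.05370576] [ 3.14157960e+00  8.14125534e-04 -1.46078956e-01] [-1.78085458  1.53291989  8.71926944] 5.575
lateral/along 0.0002535538178168659 0.025207877525011625
(array([-0.02, -9.48,  0.02]), array([-0.  ,  0.05,  0.05]))
```

View pics/s5c.png

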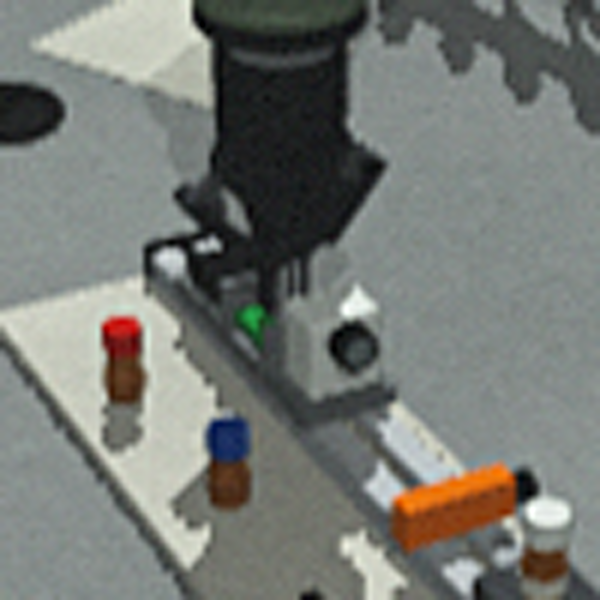

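The carriage rides along: the lens moved from about (255,184) to (258,188), and the rail now shows behind the cover. I'm continuing.

>>> jog_arm([
  {"wx": 0, "wy": 0, "wz": 0, "x": 0, "y": -0.4, "z": 0.03, "claw": 0},
  {"wx": 0, "wy": 0, "wz": 0, "x": 0, "y": -1.1, "z": 0.03, "claw": 0},
  {"wx": 0, "wy": 0, "wz": 0, "x": 0, "y": -2.0, "z": 0.03, "claw": 0},
  {"wx": 0, "wy": 0, "wz": 0, "x": 0, "y": -3.0, "z": 0.03, "claw": 0},
  {"wx": 0, "wy": 0, "wz": 0, "x": 0, "y": -4.0, "z": 0.03, "claw": 0},
  {"wx": 0, "wy": 0, "wz": 0, "x": 0, "y": -5.0, "z": 0.03, "claw": 0},
  {"wx": 0, "wy": 0, "wz": 0, "x": 0, "y": -5.9, "z": 0.03, "claw": 0},
  {"wx": 0, "wy": 0, "wz": 0, "x": 0, "y": -6.6, "z": 0.03, "claw": 0},
  {"wx": 0, "wy": 0, "wz": 0, "x": 0, "y": -7.0, "z": 0.03, "claw": 0},
  {"wx": 0, "wy": 0, "wz": 0, "x": 0, "y": -7.0, "z": 0.03, "claw": 0},
])

```text
clock: 6.88
position: [0.4856, 0.0265, 0.0537]
tool_rot: [-3.141, 0.0, -0.146]
force: [-0.6, 0.3, 9.0]
grip_width: 0.0001
```

```bash
python3 - <<'E'
from m import *
s=bot.observe();p=s['position'];print(p,s['tool_rot'],s['force'],s['clock'])
d=grab('scene','s6.png')
cv2.imwrite('pics/s6c.png',cv2.resize(cv2.cvtColor(d['pixels'][150:250,220:320],cv2.COLOR_RGB2BGR),None,fx=6,fy=6,interpolation=cv2.INTER_CUBIC))
u=np.array([.1465,.989]); q=np.array([.471,-.068]); print('lateral/along',np.array([.989,-.1465])@(p[:2]-q),u@(p[:2]-q))
e=q+.13*u; print(jog((*e,.0535),-.147))
E
```

```text
[0.48556524 0.02652591 0.05372046] [-3.14110826e+00  6.83560760e-05 -1.45710683e-01] [-0.61964933  0.34294996  8.99371749] 6.875
lateral/along 0.0005569760071929296 0.09561993502190871
(array([-0.05, -3.45,  0.03]), array([-0.03,  0.  ,  0.07]))
```

View pics/s6c.png

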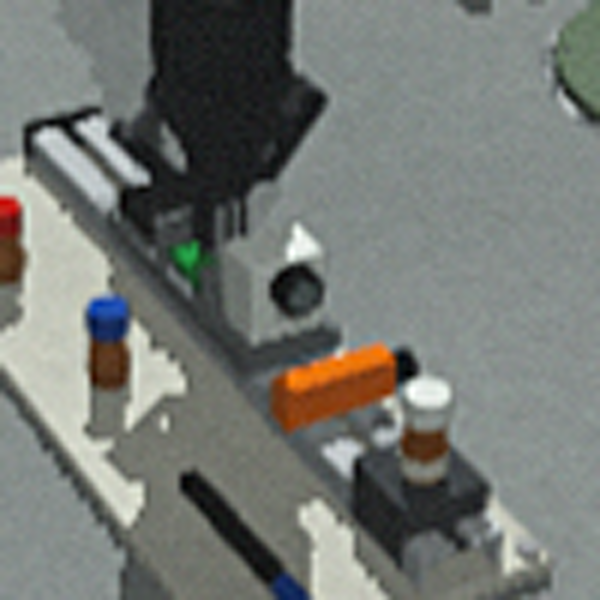

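The carriage front is about 30 mm from the stop and the stop hasn't moved. I'll close in more slowly.

>>> jog_arm([
  {"wx": 0, "wy": 0, "wz": 0, "x": -0.05, "y": -0.4, "z": 0.03, "claw": 0},
  {"wx": 0, "wy": 0, "wz": 0, "x": -0.05, "y": -0.9, "z": 0.03, "claw": 0},
  {"wx": 0, "wy": 0, "wz": 0, "x": -0.05, "y": -1.4, "z": 0.03, "claw": 0},
  {"wx": 0, "wy": 0, "wz": 0, "x": -0.05, "y": -1.8, "z": 0.03, "claw": 0},
  {"wx": 0, "wy": 0, "wz": 0, "x": -0.05, "y": -2.1, "z": 0.03, "claw": 0},
  {"wx": 0, "wy": 0, "wz": 0, "x": -0.05, "y": -2.3, "z": 0.03, "claw": 0},
  {"wx": 0, "wy": 0, "wz": 0, "x": -0.05, "y": -2.5, "z": 0.03, "claw": 0},
  {"wx": 0, "wy": 0, "wz": 0, "x": -0.05, "y": -2.5, "z": 0.03, "claw": 0},
])

```text
clock: 7.92
position: [0.4893, 0.0513, 0.0538]
tool_rot: [-3.141, -0.001, -0.146]
force: [-0.1, 0.0, 9.7]
grip_width: 0.0001
```

```bash
cat > st.py <<'E'
from m import *
import sys
n=sys.argv[1]
s=bot.observe();p=s['position'];print(p,s['tool_rot'],s['force'],s['clock'])
d=grab('scene','s%s.png'%n)
cv2.imwrite('pics/s%sc.png'%n,cv2.resize(cv2.cvtColor(d['pixels'][170:235,230:310],cv2.COLOR_RGB2BGR),None,fx=9,fy=9,interpolation=cv2.INTER_CUBIC))
u=np.array([.1465,.989]); q=np.array([.471,-.068]); print('along',u@(p[:2]-q),'F along',u@s['force'][:2])
blobs(d,(5,150,120),(18,255,255),(190,155,320,270),.058,'orange',60)
E
python3 st.py 7
```

```text
[0.48934796 0.05130428 0.05383617] [-3.14066974e+00 -1.20052376e-03 -1.45902427e-01] [-0.08588899  0.03152979  9.70738818] 7.925
along 0.12067990878380497 F along 0.018600221609856825
orange [276.  213.7] [266 207  20  14 166] [0.5148 0.1698 0.058 ]
```

View pics/s7c.png

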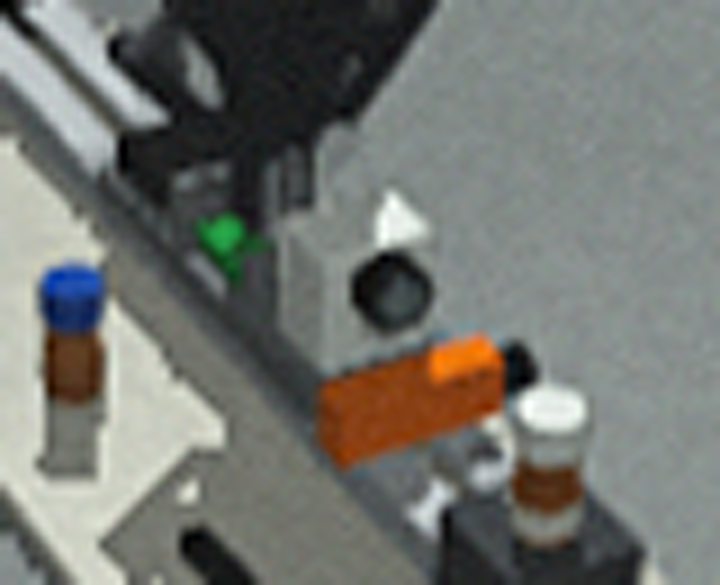

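A small gap remains, by estimate about 9 mm. I'll creep and watch the force along the rail.

>>> jog_arm([
  {"wx": 0, "wy": 0, "wz": 0, "x": 0, "y": -0.15, "z": 0.04, "claw": 0},
  {"wx": 0, "wy": 0, "wz": 0, "x": 0, "y": -0.3, "z": 0.04, "claw": 0},
  {"wx": 0, "wy": 0, "wz": 0, "x": 0, "y": -0.45, "z": 0.04, "claw": 0},
  {"wx": 0, "wy": 0, "wz": 0, "x": 0, "y": -0.55, "z": 0.04, "claw": 0},
  {"wx": 0, "wy": 0, "wz": 0, "x": 0, "y": -0.65, "z": 0.04, "claw": 0},
  {"wx": 0, "wy": 0, "wz": 0, "x": 0, "y": -0.75, "z": 0.04, "claw": 0},
  {"wx": 0, "wy": 0, "wz": 0, "x": 0, "y": -0.75, "z": 0.04, "claw": 0},
])

```text
clock: 8.85
position: [0.4906, 0.0587, 0.0537]
tool_rot: [-3.14, -0.001, -0.146]
force: [-2.3, 0.1, 8.6]
grip_width: -0.0001
```

```bash
python3 st.py 8
```

```text
[0.49056202 0.05874322 0.05374094] [-3.14035043e+00 -1.44689167e-03 -1.46059384e-01] [-2.33995651  0.14564062  8.57624843] 8.85
along 0.12821488055840913 F along -0.19876505525068794
orange [275.8 213.7] [266 207  20  15 170] [0.5151 0.1695 0.058 ]
```

View pics/s8c.png

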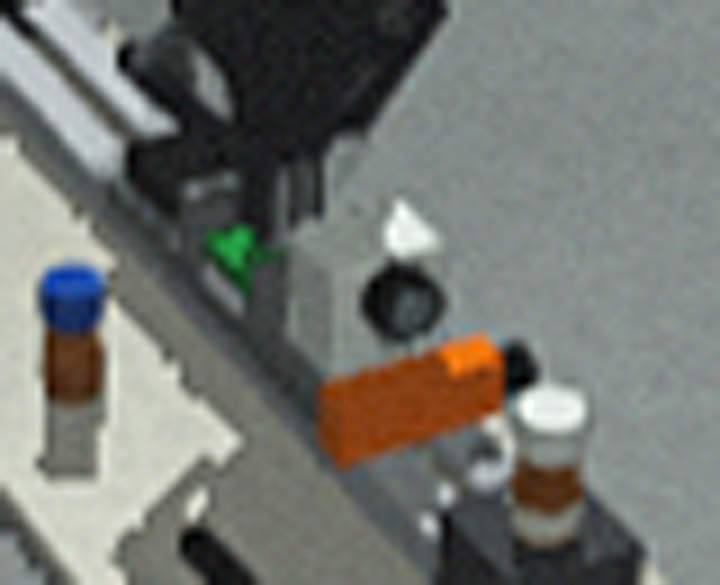

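>>> jog_arm([
  {"wx": 0, "wy": 0, "wz": 0, "x": 0, "y": -0.1, "z": 0.03, "claw": 0},
  {"wx": 0, "wy": 0, "wz": 0, "x": 0, "y": -0.2, "z": 0.03, "claw": 0},
  {"wx": 0, "wy": 0, "wz": 0, "x": 0, "y": -0.3, "z": 0.03, "claw": 0},
  {"wx": 0, "wy": 0, "wz": 0, "x": 0, "y": -0.3, "z": 0.03, "claw": 0},
])

```text
clock: 9.4
position: [0.491, 0.0615, 0.0537]
tool_rot: [-3.14, -0.002, -0.146]
force: [-2.5, -1.6, 9.7]
grip_width: -0.0001
```

```bash
python3 st.py 9
```

```text
[0.49101434 0.0614881  0.05368171] [-3.14033678e+00 -1.51126953e-03 -1.46312878e-01] [-2.48211028 -1.64934638  9.65707827] 9.4
along 0.1309958263887352 F along -1.9948327282609457
orange [275.7 213.8] [266 207  20  15 171] [0.5154 0.1695 0.058 ]
```

>>> jog_arm([
  {"wx": 0, "wy": 0, "wz": 0, "x": 0, "y": -0.1, "z": 0.03, "claw": 0},
  {"wx": 0, "wy": 0, "wz": 0, "x": 0, "y": -0.2, "z": 0.03, "claw": 0},
  {"wx": 0, "wy": 0, "wz": 0, "x": 0, "y": -0.2, "z": 0.03, "claw": 0},
])

```text
clock: 9.82
position: [0.4913, 0.0625, 0.0536]
tool_rot: [-3.141, -0.002, -0.147]
force: [-2.6, -6.0, 9.8]
grip_width: 0.0001
```

```bash
python3 st.py 10
```

```text
[0.4912734  0.06248392 0.05361178] [-3.14107176e+00 -1.66826219e-03 -1.47308069e-01] [-2.62804658 -6.04301887  9.81860701] 9.825
along 0.13201864915999265 F along -6.361554491093605
orange [275.9 213.7] [266 207  20  15 169] [0.5149 0.1697 0.058 ]
```

View pics/s10c.png

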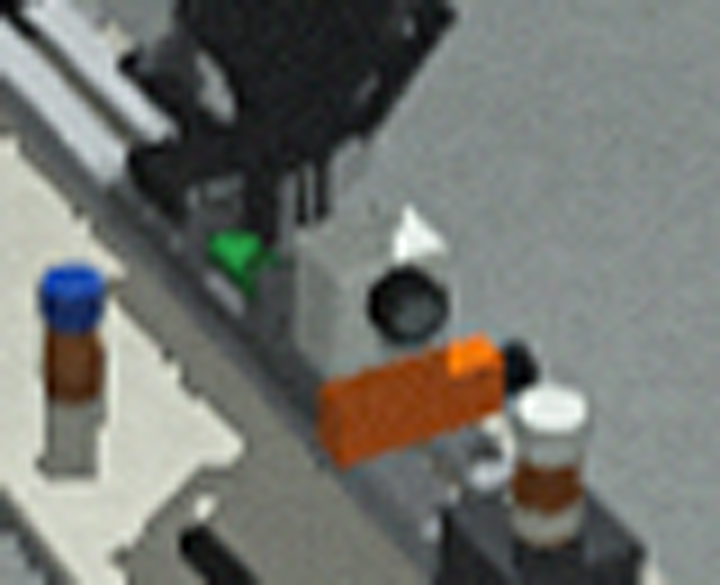

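Contact: the force along the rail jumped to -6.4 N and the tool stalled at about 132 mm (predicted about 130). The orange blob is unmoved. I'll hold briefly, then lift straight up.

>>> jog_arm([
  {"wx": 0, "wy": 0, "wz": 0, "x": 0, "y": -0.1, "z": 0.03, "claw": 0},
  {"wx": 0, "wy": 0, "wz": 0, "x": 0, "y": -0.1, "z": 0.03, "claw": 0},
  {"wx": 0, "wy": 0, "wz": 0, "x": 0, "y": -0.05, "z": 0.03, "claw": 0},
  {"wx": 0, "wy": 0, "wz": 0, "x": 0, "y": -0.05, "z": -0.2, "claw": 0},
  {"wx": 0, "wy": 0, "wz": 0, "x": 0, "y": -0.05, "z": -0.5, "claw": 0},
  {"wx": 0, "wy": 0, "wz": 0, "x": 0, "y": 0, "z": -1.2, "claw": 0},
  {"wx": 0, "wy": 0, "wz": 0, "x": 0, "y": 0, "z": -3, "claw": 0},
  {"wx": 0, "wy": 0, "wz": 0, "x": 0, "y": 0, "z": -7, "claw": 0},
  {"wx": 0, "wy": 0, "wz": 0, "x": 0, "y": 0, "z": -12, "claw": 0},
  {"wx": 0, "wy": 0, "wz": 0, "x": 0, "y": 0, "z": -14, "claw": 0},
])

```text
clock: 11.12
position: [0.4917, 0.0625, 0.1962]
tool_rot: [-3.14, -0.004, -0.147]
force: [-1.0, 0.6, -1.1]
grip_width: -0.0
```

```bash
python3 st.py 11; python3 - <<'E'
from m import *
t=grab('top','t2.png')
cv2.imwrite('pics/t2c.png',cv2.resize(cv2.cvtColor(t['pixels'][155:235,190:340],cv2.COLOR_RGB2BGR),None,fx=5,fy=5,interpolation=cv2.INTER_CUBIC))
blobs(t,(5,150,120),(18,255,255),(190,155,340,235),.058,'orange')
blobs(t,(45,100,50),(80,255,255),(190,155,340,235),.058,'green',5)
E
```

```text
[0.49171616 0.06254438 0.19624649] [-3.1395391  -0.00424764 -0.14746352] [-1.03934905  0.58929868 -1.10365771] 11.125
along 0.1321433075791696 F along 0.43055176303452386
orange [275.8 213.8] [266 207  20  15 169] [0.5152 0.1696 0.058 ]
```

View pics/s11c.png

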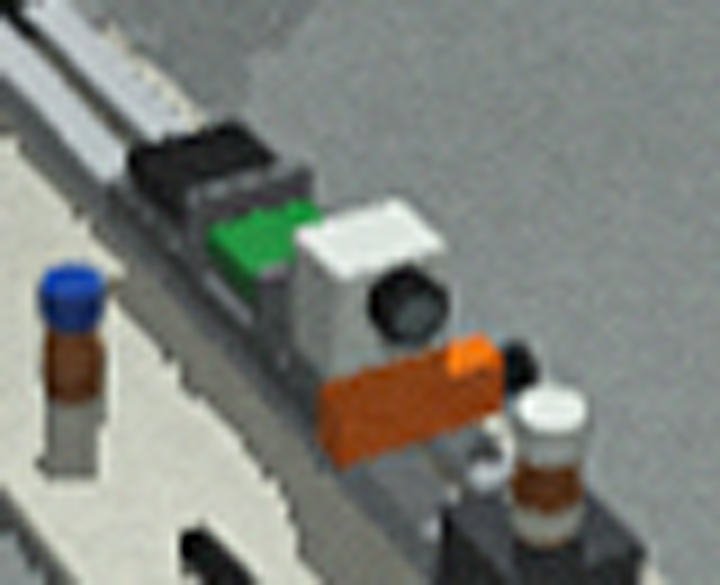

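View pics/t2c.png

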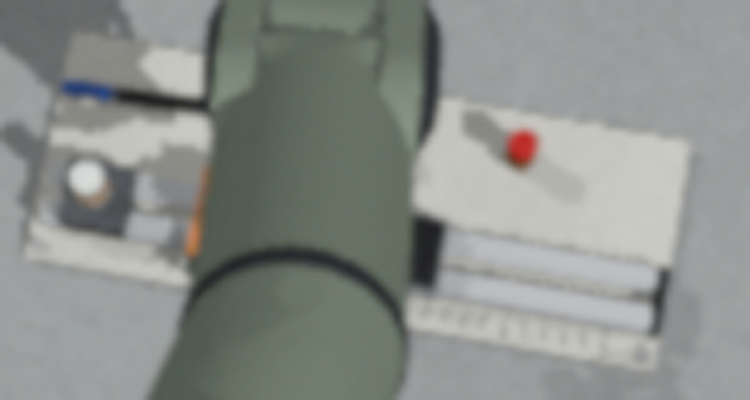

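The pad is up (a full green top at about (259,196)), the lens is where it was during contact, and the stop is in place. I'm moving the arm aside for an unobstructed top view.

>>> jog_arm([
  {"wx": 0, "wy": 0, "wz": 0, "x": 0, "y": 4, "z": -1, "claw": 0},
  {"wx": 0, "wy": 0, "wz": 0, "x": 0, "y": 8, "z": -2, "claw": 0},
  {"wx": 0, "wy": 0, "wz": 0, "x": 0, "y": 13, "z": -3, "claw": 0},
  {"wx": 0, "wy": 0, "wz": 0, "x": 0, "y": 18, "z": -3, "claw": 0},
  {"wx": 0, "wy": 0, "wz": 0, "x": 0, "y": 22, "z": -3, "claw": 0},
  {"wx": 0, "wy": 0, "wz": 0, "x": 0, "y": 25, "z": -3, "claw": 0},
  {"wx": 0, "wy": 0, "wz": 0, "x": 0, "y": 25, "z": -3, "claw": 0},
])

```text
clock: 12.1
position: [0.4543, -0.1865, 0.2246]
tool_rot: [-3.14, -0.004, -0.15]
force: [-0.3, 0.2, -0.6]
grip_width: -0.0003
```

```bash
python3 - <<'E'
from m import *
t=grab('top','t3.png')
cv2.imwrite('pics/t3c.png',cv2.resize(cv2.cvtColor(t['pixels'][155:235,190:340],cv2.COLOR_RGB2BGR),None,fx=5,fy=5,interpolation=cv2.INTER_CUBIC))
blobs(t,(5,150,120),(18,255,255),(190,155,340,235),.058,'orange')
blobs(t,(45,100,50),(80,255,255),(190,155,340,235),.058,'green',5)
s=bot.observe();print(s['position'],abs(s['qd']).max(),s['clock'])
E
```

```text
orange [229.7 202.7] [228 199   4   8  25] [0.4835 0.1567 0.058 ]
green [255.6 201.5] [250 196  13  12 129] [0.4909 0.0617 0.058 ]
[ 0.45464956 -0.18505218  0.22451006] 0.03358051070240068 12.15
```

View pics/t3c.png

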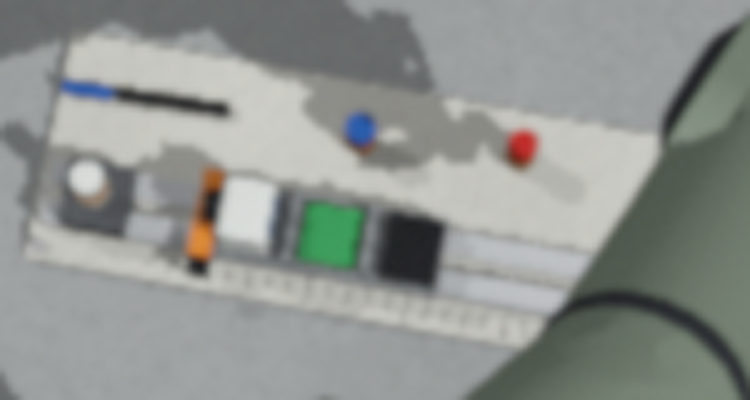

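The top view shows the pad moved 131.4 mm, against contact felt at about 131.5 mm. The stop, vials and marker look unmoved, so I'm handing in.

```bash
python3 -c "
from workcell import bot
print(bot.job_done())"
```

```text
the job is handed in; nothing more can be done
None
```

The carriage is against the orange stop with its brake back on, and the job was handed in after about 12 s of the 32 s allowed. No verdict was reported.

**What I did:** With the fingers shut, I pressed the green pad about 3 mm down at roughly 9 N. I pressed on to about 4 mm before sliding, then moved the carriage along the rail. I crept until the force along the rail rose to about 6 N, well under the 35 N at which the stop slips. I held there with the pad down, lifted straight up and moved the arm clear.

**Last checks:**
- **Travel:** The pad moved 131.4 mm in the top view. Contact was felt at about 131.5 mm, and the estimate beforehand was about 130–131 mm.
- **No rebound:** The camera lens was in the same place in the picture before and after lifting.
- **Pad and surroundings:** The pad looks fully up. The vials, marker and stop look unmoved, with the stop steady to a fraction of a pixel in the scene view.

**What didn't fully check:**
- **Stop in the last top view:** The lens covers part of the stop, so its orange centre there is shifted and I did not use it.
- **Pad height:** I judged it by eye, because the camera resolution is too coarse to measure 1 mm.
- **Wash, beaker, tip box and lid:** I did not measure these again at the end. The arm passed well above them.

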